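Lock a board in the bench clamp with its wedge

TASK

Lock the small cutting board in the bench clamp with the orange wedge: lift the wedge out of its rack, where only its two ends can be gripped, lay it flat on the table clear of rack and clamp and let go, then take it again across its thick end, start its thin end straight in the clamp's slot and let go. Then tap it forward from behind in short separate taps of no more than about a centimetre, drawing back from it between taps, until it is fully home and goes no further. Leave the salt jar, the cup of plums and the tape roll where they are.

Things in the scene. Friction and masses are not known exactly. Their poses are not given: they have to be found in the camera images.
- wedge: Loose orange wedge 62 long, 26 wide, 26 mm high, 40 to 85 g; origin: centre of the underside of its 62 x 26 outline; +x to the thin end, z up. The rear 26 mm (x -31 to -5 mm, black lines on top) is a tail with parallel sides at y = +-13 mm. Ahead of it the -y side runs on straight; the +y side slants in to y = +1 mm at x = +31 mm. Starts lying in the rack, thin end to the rack's +x
- wedge_tip (a point): Point on the wedge at the foot of its thin end: x = +31, y = 0, z = 0 mm in the wedge's frame. The flat thin end is 14 mm wide, centred at y = -6 mm
- wedge_butt (a point): Centre of the wedge's rear end face: x = -31, y = 0, z = +13 mm in the wedge's frame
- rack: Fixed grey rack for the wedge, 44 long (x), 50 wide, 37 mm high; origin: centre of its underside. The wedge lies on its 10 mm high floor between two 10 mm cheeks (inner faces at y = +-15 mm) that rise 1 mm above the wedge's top, so its sides cannot be reached; both its ends stand about 9 mm out of the rack. The wedge lifts straight up
- clamp: Fixed wedge clamp on a 12 mm plywood base; origin on the table under the centre of the slot mouth; wedge driven along +x, z up. Base: x 0 to 125, y -60 to 262 mm, and an apron x -90 to 0, y -45 to 45 mm on which the wedge slides. A blue block 41 mm high (x 0 to 75, y -52 to -13) guides the wedge's straight side with its face y = -13 mm. Blue fence at y = 235 to 258 mm
- slot_mouth (a point): Centre of the slot mouth on the base's top, 12 mm above the clamp's origin. The wedge goes in along the clamp's +x, its axes parallel to the clamp's, its y = 0 on the clamp's y = 0. The mouth spans y = -18 to +6 mm at first (lead-in on the block: y = -18 at the mouth to -13 mm 8 mm in); the tip enters freely, meets the jaw about 15 mm in, then needs some 3 to 15 N
- jaw (a joint): Aluminium jaw, 40 mm high, with a slanted face on the slot, sliding along the clamp's +y to the board: 0 m at the start, about 0.007 m with the wedge home and the board held. It rubs with 2.5 N and stays where it is pushed
- board: Small wooden cutting board 115 x 190 x 12 mm lying loose on the clamp's base between jaw and fence with about 7 mm of play; origin at the centre of its underside, its 190 mm length along the clamp's y. The jaw pushes it against the fence; it need not be handled
- salt_jar: Bystander: jar with a red cap, 45 mm wide, 106 mm high; origin at the centre of its underside. Leave alone
- plum_cup: Bystander: clear cup of plums, 113 mm wide, 52 mm high; origin at the centre of its underside. Leave alone
- tape_roll: Bystander: roll of tan packing tape lying flat, 83 mm wide, 24 mm high; origin at the centre of its underside. Leave alone
- slot_end (a point): Foot of the end stop, 36 mm past the mouth along the clamp's +x, on the base's top: with its tip here the wedge is home; 26 mm of tail still stand out of the mouth
- strap (a point): Top of the steel strap that covers the slot from 1.5 to 34 mm past the mouth (underside 41, top 45 mm above the table), so that the wedge can enter only from the mouth, not from above

How it is judged:
On the way, in this order (a step that is already met when the one before it is completed fails the run):
1. the wedge lies flat and let go on the table top itself (off the rack and off the clamp's base) (height (world z) of wedge below 0.006 m and angle between wedge's own z axis and vertical below 0.1 rad and contact force between the fingers and wedge below 0.1 N and linear speed of wedge below 0.02 m/s), for 0.1 s.
2. the wedge's thin end stands started in the slot mouth (tip 3 to 19 mm in), straight, flat on the base and let go (x of wedge_tip in the frame of clamp between 0.003 and 0.019 m and y of wedge_tip in the frame of clamp between -0.008 and 0.008 m and z of wedge_tip in the frame of clamp below 0.017 m and angle between the x axis of wedge and the x axis of clamp, either way round below 0.2 rad and angle between wedge's own z axis and vertical below 0.1 rad and contact force between the fingers and wedge below 0.1 N), for 0.1 s.
3. between taps: the wedge is driven part way (tip 20 to 32 mm in) and the gripper is off it (x of wedge_tip in the frame of clamp between 0.02 and 0.032 m and contact force between the fingers and wedge below 0.1 N and linear speed of wedge below 0.02 m/s), for 0.06 s.
At the end, for the whole second after the job is handed in: The wedge lies flat and straight in the slot with its tip at least 34 mm in (the end stop is at 36 mm), at rest and let go; the jaw has moved at least 6 mm towards the board, and the board still lies flat between jaw and fence (x of wedge_tip in the frame of clamp above 0.034 m and y of wedge_tip in the frame of clamp between -0.004 and 0.004 m and z of each of wedge_tip, board in the frame of clamp below 0.015 m and angle between the x axis of wedge and the x axis of clamp, either way round below 0.08 rad and angle between wedge's own z axis and vertical below 0.08 rad and value of joint jaw above 0.006 m and x of board in the frame of clamp between 0.04 and 0.085 m and linear speed of wedge below 0.01 m/s and contact force between the fingers and wedge below 0.1 N); the robot touches nothing.
It fails at once if the salt jar is moved more than 20 mm or tipped (distance of salt_jar from where it was at the start of the episode above 0.02 m or angle between salt_jar's own z axis and vertical above 0.3 rad).
It fails at once if the cup of plums is moved more than 20 mm or tipped (distance of plum_cup from where it was at the start of the episode above 0.02 m or angle between plum_cup's own z axis and vertical above 0.3 rad).
It fails at once if the tape roll is moved more than 20 mm (distance of tape_roll from where it was at the start of the episode above 0.02 m).
It also fails if it takes over 59 s, if anything falls off the work surface, if the arm or the gripper's body presses on something with over 40 N, if the wrist force passes 120 N, or if a joint passes its speed limit or range.

ROBOT

A 6-joint arm with a two-finger parallel gripper is mounted at the origin on a cart in front of the work surface, level with it; the furniture and walls round the work are solid. World frame = base frame: x ahead of the robot, y to its left, z up, the work surface at z = 0. Lengths are in m, angles in rad, forces in N, time in s.
With the tool pointing down it reaches from about 0.35 to 0.975 m from the base axis. Payload 4.9 kg.
Tool frame: the origin (TCP) lies at the very end of the fingers, on their centre line; the grasp point (between the pads) lies 19 mm behind it; z points along the fingers, y is the direction in which the jaws open and shut (so a half turn about z gives the same grasp; the last joint's range is limited). The gripper opens to 85 mm and grips with 20 to 120 N. Pads are 22 mm wide; open, the fingers measure 114 mm over their backs; the gripper's body (76 mm by 85 mm) begins 54 mm behind the grasp point. The pads swing forward as they close: fully open they stand 13 mm farther back than shut.
Start: joints at [1.21, 0.053, 1.613, -0, 1.476, -0.119], TCP at [0.15, 0.607, 0.231] pointing down, gripper open.
Joint ranges: [-3.01, 3.01], [-1.01, 2.22], [0.06, 2.58], [-1.02, 4.17], [0.09, 2.62], [-3.14, 3.14]. Speed limits (rad/s): [2.57, 2.57, 3.14, 3.14, 3.14, 3.14].

INTERFACE

Orientations are given as a rotation vector (axis times angle).
In Python, from station import ctrl gives the robot as it stands.
- The arm moves only by the tool apply_moves, never from a script. Its argument "deltas" is a list of rows, each a list of 5 numbers: the shift along the tool's x, y, z in m, then the turn about the tool's z in rad, then the gripper's target within -1 to 1 (fully open at 1, half-way at 0, shut at -1). A call has exactly 8 rows; each row shifts and turns the pose as measured when the row begins, along the tool's axes as they then stand; what a row does not reach is not made up. A row lasts 1/8 s, in which the tool goes at most 62.5 mm and 10.7 degrees, less where a joint would pass 70% of its speed; a pose out of reach is approached as far as the arm can. A call with a gripper value outside its range is refused whole. The fingers move at their own pace and stop on an object; "grip_force" is the grip in N (left out, the last holds). Time passes only in rows, so rows that do not move let the fingers close, or fill a call up. It gives the time, the measured TCP pose, the force and the opening at its end, in the units of the state.
- ctrl.get_obs(): the state, without advancing time (a new reading comes with each control period).
- ctrl.get_image(name): name is "scene" or "top" or "wrist"; returns a dict with "img" (420x560x3 uint8, red, green, blue), "range_z" (420x560 float32, m along the optical axis (not along the pixel's ray), 0 where there is no reading), "mtx" (3x3 intrinsics, pixels), "eye" and "attitude" of the camera in the world; the wrist camera has in their place "mount" (4x4, takes a point from camera to tool coordinates, whose origin is the TCP and whose axes are the flange's). Camera axes: x right, y down, z forward; pixel columns grow to the right and rows downward; lengths in m; the calibration is good to about 2 mm. The wrist camera is an equidistant fisheye: a pixel r from the principal point sees the ray r / f radians off the axis. A picture is of the moment at which its call begins: read the wrist's pose just before it.
- ctrl.finish_job(): hands the job in, once; it reports no verdict.
Trained networks look in a picture, given as the dict that the camera call returned (one of the last four; its "shot" number tells which), for a name from the list of things; names that differ only in an ending like _2 or _b are one class to them, and where a whole thing is asked for, a point or a joint stands for the part that bears it (a point fixed in the world has none). Each returns a list of dicts, best first, with "confidence" (0 to 1); they miss things now and then, are a little off and sometimes report something else, mostly with a low value. They report only what shows in the picture. A call takes as long as a camera call.
- ctrl.search_frame(picture, target): "extent" ([left, top, width, height] in pixels, round what is visible of it).
- ctrl.spot_point(picture, target): "uv" ([column, row] in pixels: a listed point, or the origin of a listed thing).
The state is a dict: "t": time; "q": joint angles; "dq": joint speeds; "effort": joint torques, N m; "tool_pos": TCP position; "tool_rot": TCP orientation; "contact_force": force on the tool from outside, world axes, zero at the start; "wrist_torque": the same for the moment, N m; "opening": finger opening in m.
Only numpy, scipy, OpenCV 4.12 (cv2) and the standard library are available. Lean on these libraries where they do the work, as an engineer would, in place of code of your own. Each camera call takes 0.05 s, during which the arm holds its last target.

## Working session

There is one attempt and no reset: what is moved stays moved. The work goes in short steps, Python scripts to look and compute and a tool call to move; the robot and the scene stay as the last step left them, time stands still between calls to the robot, and variables do not carry over. Pictures are saved under pics/ and viewed, and the job is handed in when it is done.

Besides the shell and the picture viewer there is one more tool, called after "Call:" as name(argument=value, ...) on one line, values as JSON. apply_moves: Moves the arm, as the interface text tells. Its arguments: {"type":"object","properties":{"deltas":{"type":"array"},"grip_force":{"type":"number"}},"required":["deltas"]}

```bash
ls; mkdir -p pics; cat > h.py <<'E'
import numpy as np, cv2
from scipy.spatial.transform import Rotation as R
from station import ctrl
def save(p,name,crop=None,scale=1):
    im=p["img"][:,:,::-1]
    if crop: x,y,w,h=crop; im=im[y:y+h,x:x+w]
    if scale!=1: im=cv2.resize(im,None,fx=scale,fy=scale,interpolation=cv2.INTER_CUBIC)
    cv2.imwrite("pics/"+name,im)
def cam(p):
    a=np.array(p["attitude"],float)
    Rm=a if a.shape==(3,3) else R.from_rotvec(a).as_matrix()
    return Rm,np.array(p["eye"])
def px2w(p,u,v,z=None):
    Rm,e=cam(p);K=np.array(p["mtx"])
    d=np.array([(u-K[0,2])/K[0,0],(v-K[1,2])/K[1,1],1.])
    if z is None:
        r=p["range_z"][int(round(v)),int(round(u))]; return e+Rm@(d*r)
    w=Rm@d; return e+w*(z-e[2])/w[2]
def w2px(p,X):
    Rm,e=cam(p);K=np.array(p["mtx"]); c=Rm.T@(np.array(X)-e); c=K@c; return c[:2]/c[2]
E
python3 - <<'E'
from h import *
o=ctrl.get_obs(); print({k:np.round(v,3) for k,v in o.items()})
for n in ["scene","top","wrist"]:
    p=ctrl.get_image(n); save(p,n+"0.png"); print(n,p["mtx"],p.get("eye"),p.get("attitude"),p.get("mount"))
    for t in ["wedge","rack","clamp","board","jaw","salt_jar","plum_cup","tape_roll"]:
        print(t,[(np.round(d["extent"]),round(d["confidence"],2)) for d in ctrl.search_frame(p,t)[:2]],[(np.round(d["uv"],1),round(d["confidence"],2)) for d in ctrl.spot_point(p,t)[:2]] if n=="top" else "")
    if n=="top":
        for t in ["wedge_tip","wedge_butt","slot_mouth","slot_end","strap"]:print(t,[(np.round(d["uv"],1),round(d["confidence"],2)) for d in ctrl.spot_point(p,t)[:2]])
    if n!="wrist": np.save(n+"0.npy",p,allow_pickle=True)
E
```

```text
pics
{'t': np.float64(0.0), 'q': array([ 1.21 ,  0.053,  1.614, -0.   ,  1.476, -0.119]), 'dq': array([ 0.   , -0.002,  0.001, -0.003, -0.   , -0.001]), 'effort': array([ 0.0000e+00, -3.9368e+01, -3.7018e+01, -0.0000e+00,  7.0000e-03,
        0.0000e+00]), 'tool_pos': array([0.149, 0.606, 0.23 ]), 'tool_rot': array([-3.790e-01, -3.118e+00,  3.000e-03]), 'contact_force': array([ 0.392,  0.288, -0.256]), 'wrist_torque': array([ 0.014, -0.017,  0.018]), 'opening': np.float64(0.085)}
scene [[385.4576358    0.         279.65416003]
 [  0.         385.4576358  205.55333536]
 [  0.           0.           1.        ]] [ 0.13038479 -0.7877291   0.79209131] [-2.25466565  0.47862042 -0.22942441] None
wedge [] 
rack [] 
clamp [(array([270., 177.,  91.,  93.]), 0.62)] 
board [(array([275., 184.,  67.,  45.]), 0.73)] 
jaw [(array([305., 216.,  40.,  23.]), 0.71), (array([272., 172.,  91.,  98.]), 0.43)] 
salt_jar [(array([366., 281.,  31.,  44.]), 0.82)] 
plum_cup [(array([246., 123.,  29.,  20.]), 0.94), (array([272., 175.,  88.,  91.]), 0.15)] 
tape_roll [(array([313., 293.,  38.,  42.]), 0.71)]
[... 175 characters left out ...]
65221  2.14524153 -0.18891796] None
wedge [(array([170., 214.,  13.,  23.]), 0.74), (array([242., 157., 115.,  79.]), 0.62)] [(array([134. , 177.5]), 0.62), (array([172.2, 234.5]), 0.58)]
rack [(array([242., 162., 115.,  75.]), 0.64), (array([167., 215.,  19.,  18.]), 0.61)] [(array([178.2, 225.7]), 0.7)]
clamp [(array([238., 159., 120.,  74.]), 0.95)] [(array([335.6, 203.4]), 0.57)]
board [(array([253., 158.,  70.,  45.]), 0.67)] [(array([287. , 181.2]), 0.97), (array([173.1, 234.7]), 0.61)]Traceback (most recent call last):
  File "<stdin>", line 6, in <module>
ValueError: it knows: board, clamp, plum_cup, rack, salt_jar, slot_end, slot_mouth, strap, tape_roll, wedge, wedge_butt, wedge_tip
```

```bash

python3 - <<'E'
from h import *
p=ctrl.get_image("top"); np.save("top0.npy",p,allow_pickle=True);save(p,"top0.png");save(p,"top0c.png",(140,130,240,130),3.3)
for t in ["wedge_tip","wedge_butt","slot_mouth","slot_end","strap"]:print(t,[(np.round(d["uv"],1),round(d["confidence"],2)) for d in ctrl.spot_point(p,t)[:2]])
p=ctrl.get_image("scene"); np.save("scene0.npy",p,allow_pickle=True);save(p,"scene0.png",(180,100,280,210),2.8)
p=ctrl.get_image("wrist"); save(p,"wrist0.png");print(p["mtx"],p["mount"])
E
```

```text
wedge_tip []
wedge_butt [(array([175. , 236.2]), 0.59)]
slot_mouth [(array([338.4, 203.4]), 0.58)]
slot_end [(array([337.4, 190.6]), 0.8)]
strap [(array([338. , 194.4]), 0.77), (array([336. , 189.8]), 0.3)]
[[325.1922621    0.         277.38886053]
 [  0.         325.1922621  214.67149064]
 [  0.           0.           1.        ]] [[ 4.76639926e-04 -9.59796689e-01 -2.80695724e-01  7.01712758e-02]
 [ 9.99999267e-01  7.69937742e-04 -9.34621004e-04  6.16811486e-04]
 [ 1.11316438e-03 -2.80695073e-01  9.59796352e-01 -1.41749036e-01]
 [ 0.00000000e+00  0.00000000e+00  0.00000000e+00  1.00000000e+00]]
```

View pics/top0.png

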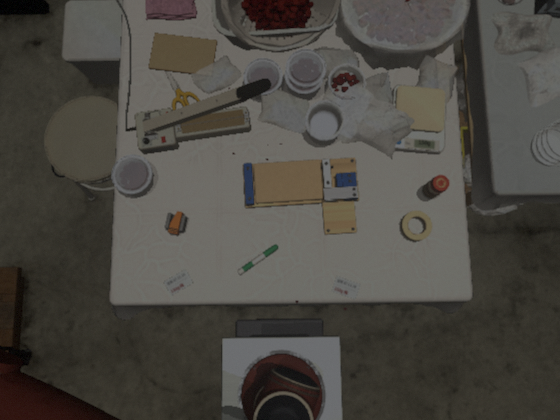

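View pics/top0c.png

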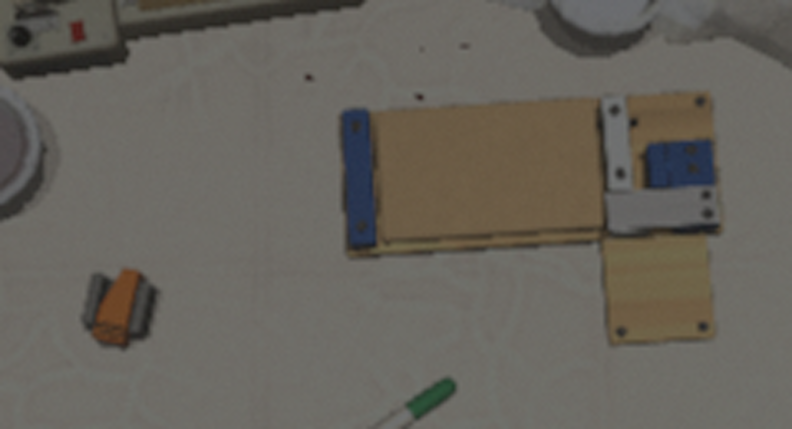

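View pics/scene0.png

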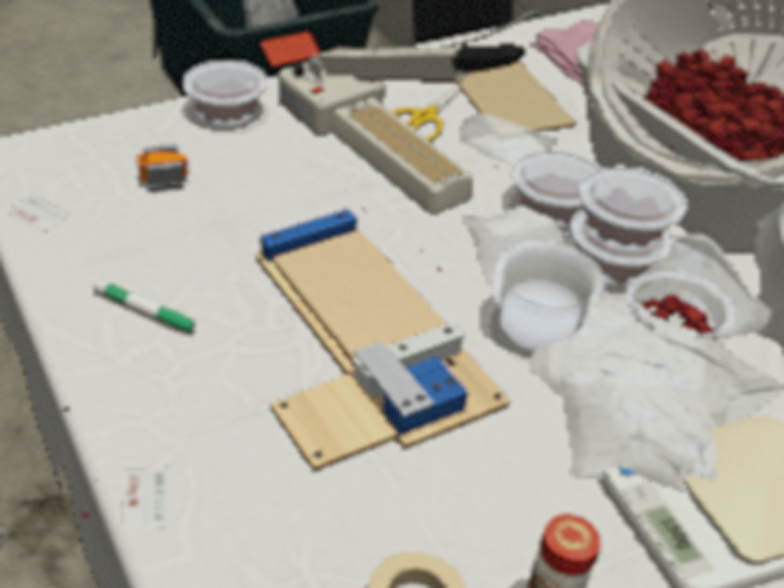

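View pics/wrist0.png

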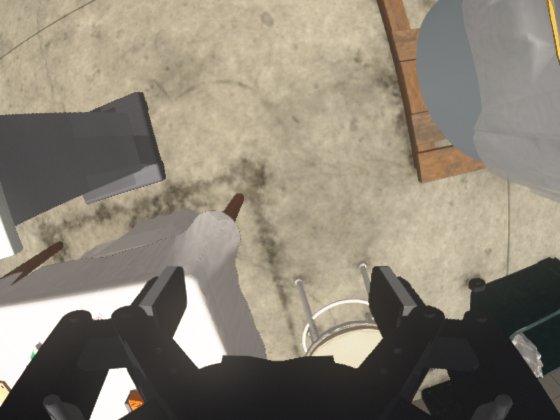

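```bash

python3 - <<'E'
from h import *
p=np.load("top0.npy",allow_pickle=True).item()
print("tcp px",w2px(p,[.15,.606,.23]), "base",w2px(p,[0,0,0]))
for n,u,v in [("table",290,230),("tablL",140,260),("apronBL",140+610/3.3,130+342/3.3),("apronBR",140+714/3.3,130+338/3.3),("TR base",140+710/3.3,130+94/3.3),("apronTR",140+705/3.3,130+238/3.3),("fence bl",140+348/3.3,130+254/3.3)]:
    print(n,px2w(p,u,v),px2w(p,u,v,0.012))
for n,u,v in [("wedge thick L",140+92/3.3,130+340/3.3),("thickR",140+126/3.3,130+345/3.3),("thinL",140+123/3.3,130+270/3.3),("thinR",140+142/3.3,130+272/3.3),("wc",175,225)]:
    print(n,px2w(p,u,v,0.036),px2w(p,u,v))
for n in ["salt_jar","plum_cup","tape_roll"]:
    print(n,[(px2w(p,*d["uv"],0).round(3),d["confidence"]) for d in ctrl.spot_point(ctrl.get_image("top"),n)][:2])
E
```

```text
tcp px [ 12.55036531 347.16118116] base [281.17177016 394.20722517]
table [ 0.4391474  -0.03096429 -0.00063531] [ 0.4374687  -0.03059059  0.012     ]
tablL [ 0.3610042   0.388928   -0.00867892] [0.35940909 0.38342824 0.012     ]
apronBL [ 0.42637573 -0.12743278  0.00971673] [ 0.42609092 -0.12720778  0.012     ]
apronBR [ 0.43002204 -0.21697193 -0.00087125] [ 0.42839536 -0.21489788  0.012     ]
TR base [ 0.64204158 -0.22067371  0.00710079] [ 0.64068002 -0.21986688  0.012     ]
apronTR [ 0.51549169 -0.21176158  0.00489559] [ 0.51415889 -0.21063839  0.012     ]
fence bl [0.50397967 0.09309887 0.01243301] [0.50405778 0.0931243  0.012     ]
wedge thick L [0.4300721  0.30350589 0.036     ] [ 0.434881    0.31138048 -0.00104799]
thickR [0.42556113 0.27531605 0.036     ] [0.42943513 0.28119715 0.00538166]
thinL [0.48848931 0.27913156 0.036     ] [0.48901044 0.27972114 0.03297417]
thinR [0.4866045  0.26327871 0.036     ] [0.4923205  0.26941209 0.00254556]
wc [0.451966   0.28456988 0.036     ] [0.45209755 0.28474937 0.03509712]
salt_jar [(array([ 0.545, -0.426,  0.   ]), 0.94)]
plum_cup [(array([0.597, 0.413, 0.   ]), 0.84)]
tape_roll [(array([ 0.444, -0.381,  0.   ]), 0.88), (array([0.501, 0.275, 0.   ]), 0.16)]
```

```bash
cat >> h.py <<'E'
def yawy(o):
    M=R.from_rotvec(o["tool_rot"]).as_matrix(); return np.arctan2(M[1,1],M[0,1]),M
def plan(pos,yaw,n=8,o=None):
    o=o or ctrl.get_obs(); y0,M=yawy(o); p0=np.array(o["tool_pos"]); d=np.array(pos)-p0
    dy=(yaw-y0+np.pi)%(2*np.pi)-np.pi
    print("now",p0.round(4),"yaw",round(y0,4),"tilt",np.round(M[:,2],4),"d",d.round(4),"dyaw",round(dy,4))
    M0=M
    for i in range(n):
        Mi=R.from_euler('z',dy*i/n).as_matrix()@M
        print(np.round(Mi.T@(d/n),4).tolist(),round(-dy/n,4))
def wrist():
    o=ctrl.get_obs(); p=ctrl.get_image("wrist"); 
    M=R.from_rotvec(o["tool_rot"]).as_matrix(); T=np.eye(4);T[:3,:3]=M;T[:3,3]=o["tool_pos"]; p["T"]=T@np.array(p["mount"]); return p
def wpx(p,u,v,z):
    K=np.array(p["mtx"]);d=np.array([u-K[0,2],v-K[1,2]]);r=np.hypot(*d);th=r/K[0,0]
    ray=np.array([*(d/max(r,1e-9)*np.sin(th)),np.cos(th)]); w=p["T"][:3,:3]@ray; e=p["T"][:3,3]; return e+w*(z-e[2])/w[2]
def ww2px(p,X):
    c=np.linalg.inv(p["T"])@np.append(X,1.); r=np.hypot(c[0],c[1]); th=np.arctan2(r,c[2]); K=np.array(p["mtx"])
    return np.array([K[0,2],K[1,2]])+K[0,0]*th*c[:2]/max(r,1e-9)
E
python3 -c "
from h import *
plan([.457,.285,.16],-.19)"
```

```text
now [0.1497 0.6068 0.2313] yaw 1.3289 tilt [-0.e+00 -1.e-04 -1.e+00] d [ 0.3073 -0.3218 -0.0713] dyaw -1.5189
[-0.0469, -0.0299, 0.0089] 0.1899
[-0.0517, -0.0205, 0.0089] 0.1899
[-0.0547, -0.0103, 0.0089] 0.1899
[-0.0556, 0.0002, 0.0089] 0.1899
[-0.0546, 0.0107, 0.0089] 0.1899
[-0.0516, 0.0208, 0.0089] 0.1899
[-0.0467, 0.0301, 0.0089] 0.1899
[-0.0402, 0.0384, 0.0089] 0.1899
```

Call:
apply_moves(deltas=[[-0.047,-0.03,0.009,0.18,1],[-0.052,-0.02,0.009,0.18,1],[-0.055,-0.01,0.009,0.18,1],[-0.056,0,0.009,0.18,1],[-0.055,0.011,0.009,0.18,1],[-0.052,0.021,0.009,0.18,1],[-0.047,0.03,0.009,0.18,1],[-0.04,0.038,0.009,0.18,1]])

```text
t: 2.65
tool_pos: [0.4714, 0.2839, 0.1599]
tool_rot: [-2.382, -2.047, -0.013]
contact_force: [1.5, 0.3, 0.2]
opening: 0.0854
```

```bash
python3 -c "
from h import *
plan([.457,.285,.16],-.19)
p=wrist();save(p,'w1.png');print(ww2px(p,[.457,.285,.036]))
print([ (t,ctrl.spot_point(p,t)[:1],) for t in ['wedge','wedge_tip','wedge_butt','rack']])"
```

```text
now [0.4714 0.2839 0.1599] yaw -0.1507 tilt [ 0.0056  0.0062 -1.    ] d [-0.0144  0.0011  0.0001] dyaw -0.0393
[-0.0001, -0.0018, -0.0] 0.0049
[-0.0001, -0.0018, -0.0] 0.0049
[-0.0002, -0.0018, -0.0] 0.0049
[-0.0002, -0.0018, -0.0] 0.0049
[-0.0002, -0.0018, -0.0] 0.0049
[-0.0002, -0.0018, -0.0] 0.0049
[-0.0002, -0.0018, -0.0] 0.0049
[-0.0002, -0.0018, -0.0] 0.0049
[258.29575551 209.91398512]
[('wedge', [{'uv': [269.4, 198.6], 'confidence': 0.92}]), ('wedge_tip', [{'uv': [299.5, 204.1], 'confidence': 0.74}]), ('wedge_butt', []), ('rack', [{'uv': [269.8, 198.4], 'confidence': 0.71}])]
```

View pics/w1.png

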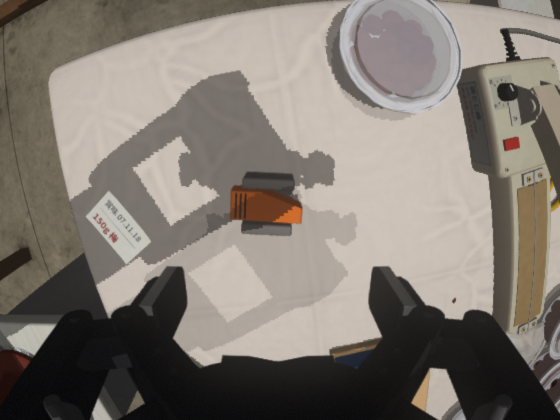

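Call:
apply_moves(deltas=[[0,-0.007,0.01,0.02,1],[0,-0.007,0.01,0.02,1],[0,0,0.01,0,1],[0,0,0.01,0,1],[0,0,0.01,0,1],[0,0,0,0,1],[0,0,0,0,1],[0,0,0,0,1]])

```text
t: 3.9
tool_pos: [0.4527, 0.291, 0.1061]
tool_rot: [-2.41, -2.012, -0.011]
contact_force: [0.5, 0.7, -0.4]
opening: 0.0855
```

```bash
cat >> h.py <<'E'
def wedgemask(p):
    h=cv2.cvtColor(p["img"],cv2.COLOR_RGB2HSV)
    m=((h[...,0]>=5)&(h[...,0]<=18)&(h[...,1]>180)&(h[...,2]>110)).astype(np.uint8)
    n,l,s,c=cv2.connectedComponentsWithStats(m); return m,s,c
E
python3 -c "
from h import *
plan([.457,.285,.11],-.19)
p=wrist();save(p,'w2.png',(180,120,200,150),4);m,s,c=wedgemask(p)
for i in np.argsort(-s[1:,4])[:3]+1: print(s[i],c[i])
print([ (t,ctrl.spot_point(p,t)[:1],) for t in ['wedge','wedge_tip','wedge_butt','rack']]); np.save('w2.npy',p)"
```

```text
now [0.4527 0.291  0.1061] yaw -0.1795 tilt [ 0.0038  0.0062 -1.    ] d [ 0.0043 -0.006   0.0039] dyaw -0.0105
[-0.0006, 0.0007, -0.0005] 0.0013
[-0.0006, 0.0007, -0.0005] 0.0013
[-0.0006, 0.0007, -0.0005] 0.0013
[-0.0006, 0.0007, -0.0005] 0.0013
[-0.0006, 0.0007, -0.0005] 0.0013
[-0.0006, 0.0007, -0.0005] 0.0013
[-0.0006, 0.0007, -0.0005] 0.0013
[-0.0006, 0.0007, -0.0005] 0.0013
[288 227  47  23 769] [314.64889467 239.3420026 ]
[('wedge', [{'uv': [292.4, 220.3], 'confidence': 0.71}]), ('wedge_tip', [{'uv': [330.6, 223.1], 'confidence': 0.78}]), ('wedge_butt', [{'uv': [248.9, 224.6], 'confidence': 0.8}]), ('rack', [{'uv': [293.1, 217.7], 'confidence': 0.57}])]
```

View pics/w2.png

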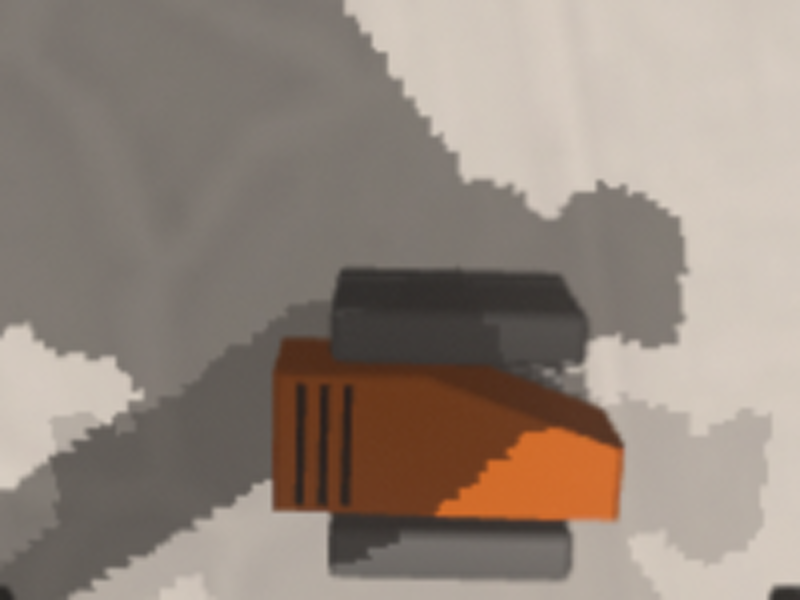

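```bash
python3 -c "
from h import *
p=np.load('w2.npy',allow_pickle=True).item()
P=np.array([wpx(p,180+u/4,120+v/4,.036) for u,v in [(275,373),(273,511),(617,520),(621,447)]])[:,:2]
L=np.array([[-31,13],[-31,-13],[31,-13],[31,1]])/1000
# rigid fit
a=L.mean(0);b=P.mean(0);H=(L-a).T@(P-b);th=np.arctan2(H[0,1]-H[1,0],H[0,0]+H[1,1])
Rm=np.array([[np.cos(th),-np.sin(th)],[np.sin(th),np.cos(th)]])
t=b-Rm@a;print('wedge',t,th,'res',((L@Rm.T+t)-P)*1000)
g=t+Rm@[0,-.004];print('grasp',g)
plan([*g,.04],th)
"
```

```text
wedge [0.46377119 0.28663471] -0.2097556232863227 res [[-0.70588688  0.61063454]
 [-0.61256315 -0.19614304]
 [ 0.38703317 -0.28133494]
 [ 0.93141685 -0.13315656]]
grasp [0.46293831 0.28272238]
now [0.4526 0.2911 0.1061] yaw -0.1794 tilt [ 0.0038  0.0062 -1.    ] d [ 0.0104 -0.0084 -0.0661] dyaw -0.0304
[-0.0009, 0.0014, 0.0083] 0.0038
[-0.0008, 0.0014, 0.0083] 0.0038
[-0.0008, 0.0014, 0.0083] 0.0038
[-0.0008, 0.0014, 0.0083] 0.0038
[-0.0008, 0.0015, 0.0083] 0.0038
[-0.0008, 0.0015, 0.0083] 0.0038
[-0.0008, 0.0015, 0.0083] 0.0038
[-0.0008, 0.0015, 0.0083] 0.0038
```

Call:
apply_moves(deltas=[[-0.003,0.006,0.02,0.015,1],[-0.003,0.006,0.02,0.015,1],[0,0,0.006,0,1],[0,0,0,0,1],[0,0,0,0,1],[0,0,0,0,1],[0,0,0,0,1],[0,0,0,0,1]])

```text
t: 5.15
tool_pos: [0.4644, 0.2829, 0.0578]
tool_rot: [-2.442, -1.974, -0.013]
contact_force: [0.3, 0.4, 0.1]
opening: 0.0854
```

```bash
python3 -c "
from h import *
plan([.462,.283,.012],-.21,n=1)
p=wrist();save(p,'w3.png');save(p,'w3c.png',(180,190,200,150),4);np.save('w3.npy',p)"
```

```text
now [0.4644 0.2829 0.0578] yaw -0.2111 tilt [ 0.0052  0.0067 -1.    ] d [-0.0024  0.0001 -0.0458] dyaw 0.0011
[-0.0008, -0.0025, 0.0457] -0.0011
```

View pics/w3.png

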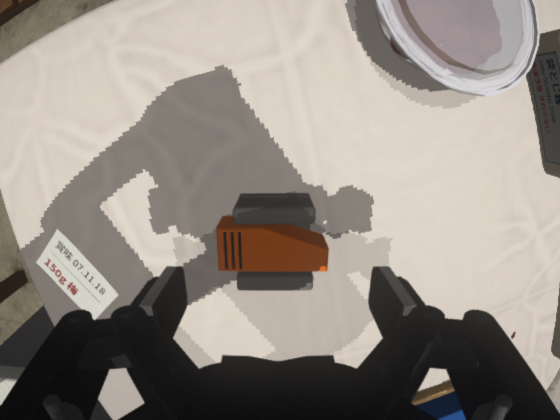

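View pics/w3c.png

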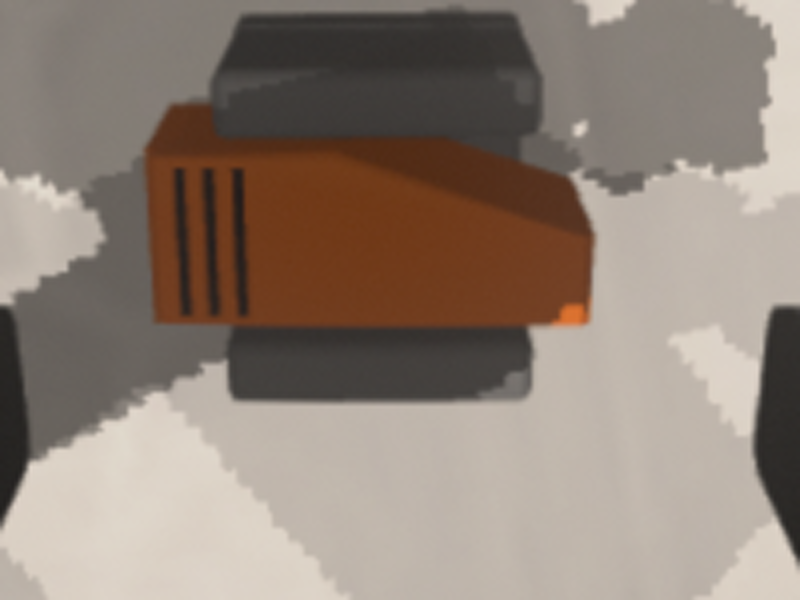

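```bash
cat >> h.py <<'E'
def fit(P):
    L=np.array([[-31,13],[-31,-13],[31,-13],[31,1]])/1000
    P=np.array(P)[:,:2];a=L.mean(0);b=P.mean(0);H=(L-a).T@(P-b);th=np.arctan2(H[0,1]-H[1,0],H[0,0]+H[1,1])
    Rm=np.array([[np.cos(th),-np.sin(th)],[np.sin(th),np.cos(th)]]);t=b-Rm@a
    print('wedge',t.round(4),'yaw',th.round(4),'res',(((L@Rm.T+t)-P)*1000).round(1).tolist()); return t,th,Rm
E
python3 -c "
from h import *
p=np.load('w3.npy',allow_pickle=True).item()
t,th,Rm=fit([wpx(p,180+u/4,190+v/4,.036) for u,v in [(147,153),(154,323),(588,325),(592,235)]])
plan([*(t+Rm@[0,-.004]),.012],th,n=1)
"
```

```text
wedge [0.4639 0.2868] yaw -0.2157 res [[-0.8, 0.6], [-0.4, -0.2], [0.4, -0.3], [0.8, -0.1]]
now [0.4644 0.2829 0.0578] yaw -0.2111 tilt [ 0.0052  0.0067 -1.    ] d [-0.0014 -0.     -0.0458] dyaw -0.0046
[-0.0006, -0.0015, 0.0458] 0.0046
```

Call:
apply_moves(deltas=[[0,-0.001,0.014,0,1],[0,0,0.014,0,1],[0,0,0.012,0,1],[0,0,0.003,0,1],[0,0,0,0,1],[0,0,0,0,0.2],[0,0,0,0,-0.2],[0,0,0,0,-0.2]], grip_force=40)

```text
t: 6.2
tool_pos: [0.4636, 0.2835, 0.0116]
tool_rot: [-2.441, -1.974, -0.013]
contact_force: [-0.7, 0.2, -0.3]
opening: 0.0614
```

```bash
python3 -c "
from h import *
plan([.464,.283,.012],-.21,n=1)
p=wrist();save(p,'w4.png')"
```

```text
now [0.4636 0.2835 0.0116] yaw -0.211 tilt [ 0.0051  0.0066 -1.    ] d [ 0.0004 -0.0005  0.0004] dyaw 0.001
[-0.0004, 0.0005, -0.0004] -0.001
```

View pics/w4.png

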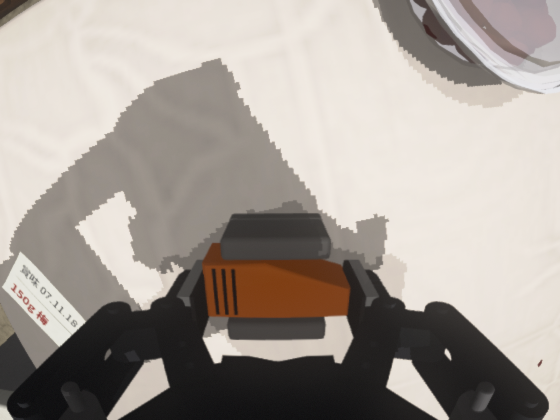

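Call:
apply_moves(deltas=[[0,0,0,0,-0.2],[0,0,-0.01,0,-0.2],[0,0,-0.02,0,-0.2],[0,0,-0.03,0,-0.2],[0,0,-0.02,0,-0.2],[0,0,0,0,-0.2],[0,0,0,0,-0.2],[0,0,0,0,-0.2]])

```text
t: 7.25
tool_pos: [0.4624, 0.2826, 0.0947]
tool_rot: [-2.441, -1.974, -0.011]
contact_force: [-0.5, 0.1, -1.3]
opening: 0.0608
```

```bash
python3 -c "
from h import *
print(ctrl.get_obs()['opening'])
plan([.42,.185,.07],.03,n=4)
p=wrist();save(p,'w5.png')"
```

```text
0.06083285619899546
now [0.4624 0.2826 0.0947] yaw -0.211 tilt [ 0.0042  0.0063 -1.    ] d [-0.0424 -0.0976 -0.0247] dyaw 0.241
[-0.0261, -0.0053, 0.006] -0.0603
[-0.0258, -0.0068, 0.006] -0.0603
[-0.0253, -0.0084, 0.006] -0.0603
[-0.0247, -0.0099, 0.006] -0.0603
```

View pics/w5.png

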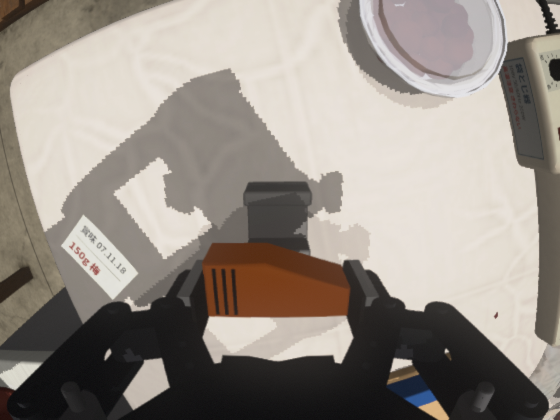

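Call:
apply_moves(deltas=[[-0.02,-0.005,0,-0.06,-0.2],[-0.026,-0.006,0,-0.06,-0.2],[-0.026,-0.008,0,-0.06,-0.2],[-0.025,-0.01,0,-0.05,-0.2],[0,0,0.02,0,-0.2],[0,0,0.03,0,-0.2],[0,0,0.02,0,-0.2],[0,0,0,0,-0.2]])

```text
t: 8.3
tool_pos: [0.4171, 0.1853, 0.016]
tool_rot: [-2.187, -2.246, 0.004]
contact_force: [0.2, -0.5, 0.1]
opening: 0.0611
```

```bash
python3 -c "
from h import *
print(ctrl.get_obs()['contact_force'])
plan([.42,.185,.002],.03,n=1)"
```

```text
[ 0.21173445 -0.47811033  0.13239034]
now [0.4171 0.1853 0.016 ] yaw 0.0267 tilt [-0.0062  0.0028 -1.    ] d [ 0.0029 -0.0003 -0.014 ] dyaw 0.0033
[-0.0004, 0.003, 0.014] -0.0033
```

Call:
apply_moves(deltas=[[0,0,0.005,0,-0.2],[0,0,0.004,0,-0.2],[0,0,0.003,0,-0.2],[0,0,0.001,0,-0.2],[0,0,0,0,-0.2],[0,0,0,0,1],[0,0,0,0,1],[0,0,0,0,1]])

```text
t: 9.3
tool_pos: [0.4195, 0.1862, 0.0052]
tool_rot: [-2.189, -2.249, -0.004]
contact_force: [-0.7, 0.5, -0.4]
opening: 0.0851
```

```bash
python3 -c "
from h import *
print(ctrl.get_obs()['contact_force'])
plan([.42,.185,.002],.03,n=1)
p=wrist();save(p,'w6.png')"
```

```text
[-0.74441984  0.53625471 -0.39622888]
now [0.4195 0.1862 0.0052] yaw 0.027 tilt [-0.001   0.0042 -1.    ] d [ 0.0005 -0.0012 -0.0032] dyaw 0.003
[-0.0012, 0.0004, 0.0032] -0.003
```

View pics/w6.png

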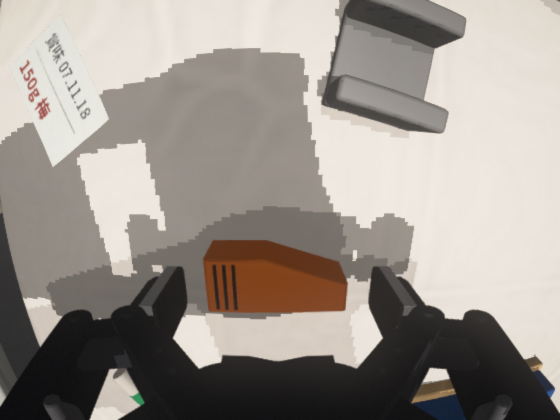

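Call:
apply_moves(deltas=[[0,0,-0.02,0,1],[0,0,-0.03,0,1],[0,0,-0.03,0.1,1],[0,0,0,0.18,1],[0,0,0,0.18,1],[0,0,0,0.18,1],[0,0,0,0.18,1],[0,0,0,0.18,1]])

```text
t: 10.35
tool_pos: [0.4195, 0.1858, 0.0882]
tool_rot: [-3.013, -0.874, -0.001]
contact_force: [-0.1, -0.7, 0.2]
opening: 0.0855
```

```bash
python3 -c "
from h import *
plan([.4,.189,.09],-1.542,n=4)"
```

```text
now [0.4195 0.1858 0.0882] yaw -1.0059 tilt [-6.0e-04  4.3e-03 -1.0e+00] d [-0.0195  0.0032  0.0018] dyaw -0.5361
[-0.0037, -0.0033, -0.0005] 0.134
[-0.0041, -0.0028, -0.0005] 0.134
[-0.0044, -0.0022, -0.0005] 0.134
[-0.0047, -0.0016, -0.0005] 0.134
```

Call:
apply_moves(deltas=[[-0.004,-0.003,0,0.13,1],[-0.004,-0.003,0,0.13,1],[-0.004,-0.002,0,0.13,1],[-0.005,-0.002,0,0.13,1],[0,0,0,0,1],[0,0,0,0,1],[0,0,0,0,1],[0,0,0,0,1]])

```text
t: 11.35
tool_pos: [0.3997, 0.189, 0.0882]
tool_rot: [-3.137, -0.049, 0.0]
contact_force: [-0.2, -0.1, 0.0]
opening: 0.0854
```

```bash
python3 -c "
from h import *
plan([.4,.189,.09],-1.542,n=1)
p=wrist();save(p,'w7.png');save(p,'w7c.png',(180,150,200,150),4);np.save('w7.npy',p)"
```

```text
now [0.3997 0.189  0.0882] yaw -1.5393 tilt [-2.0e-04  4.3e-03 -1.0e+00] d [ 0.0003 -0.      0.0018] dyaw -0.0027
[0.0003, 0.0, -0.0018] 0.0027
```

View pics/w7.png

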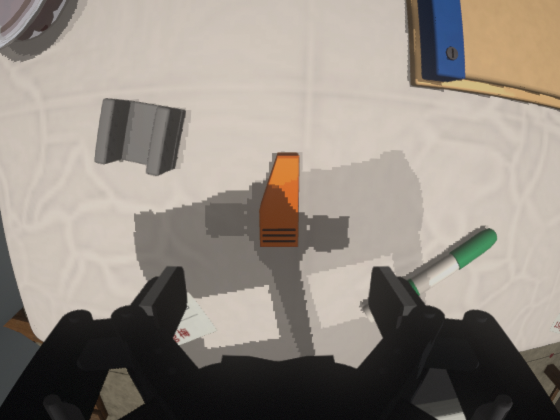

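View pics/w7c.png

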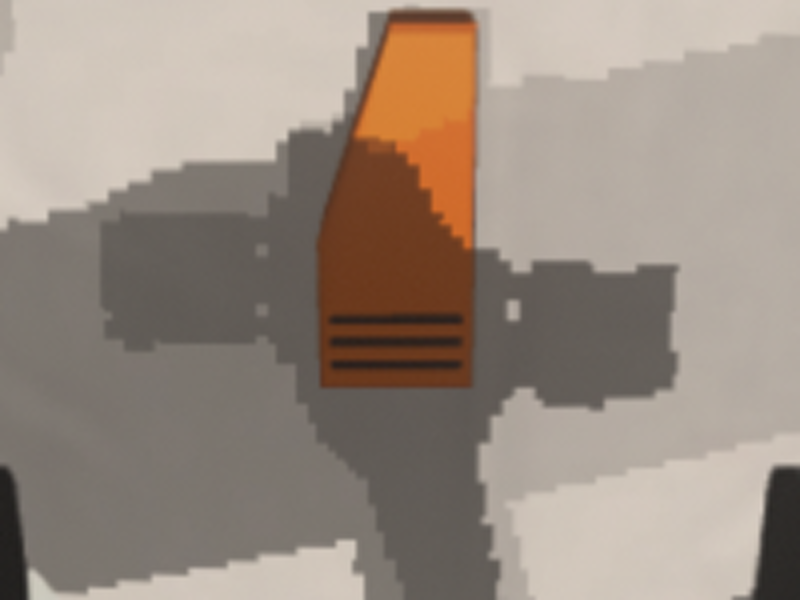

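```bash
python3 -c "
from h import *
p=np.load('w7.npy',allow_pickle=True).item()
t,th,Rm=fit([wpx(p,180+u/4,150+v/4,.026) for u,v in [(320.5,387.5),(472,387.5),(476,22),(389,22)]])
plan([*(t+Rm@[-.018,0]),.012],th-np.pi/2,n=1)
"
```

```text
wedge [0.4205 0.1891] yaw 0.0369 res [[-0.4, 0.2], [-0.3, -0.2], [0.4, -0.2], [0.3, 0.1]]
now [0.3997 0.189  0.0883] yaw -1.5395 tilt [-2.0e-04  4.3e-03 -1.0e+00] d [ 0.0028 -0.0006 -0.0763] dyaw 0.0055
[0.0028, 0.001, 0.0763] -0.0055
```

Call:
apply_moves(deltas=[[0.003,0.001,0.02,-0.005,1],[0,0,0.03,0,1],[0,0,0.02,0,1],[0,0,0.007,0,1],[0,0,0,0,1],[0,0,0,0,-0.8],[0,0,0,0,-0.8],[0,0,0,0,-0.8]], grip_force=35)

```text
t: 12.4
tool_pos: [0.4065, 0.1893, 0.013]
tool_rot: [-3.135, -0.06, -0.011]
contact_force: [0.3, -0.5, 0.1]
opening: 0.0319
```

Call:
apply_moves(deltas=[[0,0,0,0,-0.8],[0,0,0,0,-0.8],[0,0,-0.01,0,-0.8],[0,0,-0.025,0,-0.8],[0,0,-0.03,0,-0.8],[0,0,-0.03,0,-0.8],[0,0,0,0,-0.8],[0,0,0,0,-0.8]])

```text
t: 13.4
tool_pos: [0.4049, 0.1885, 0.1118]
tool_rot: [-3.135, -0.06, -0.01]
contact_force: [-0.0, -0.4, -0.9]
opening: 0.025
```

```bash
python3 -c "
from h import *
plan([.45,-.165,.11],-1.542,n=7)
p=wrist();save(p,'w8.png');save(p,'w8c.png',(180,150,200,150),4);np.save('w8.npy',p)"
```

```text
now [0.4049 0.1885 0.1118] yaw -1.5327 tilt [ 0.0066  0.0061 -1.    ] d [ 0.0451 -0.3535 -0.0018] dyaw -0.0093
[0.0045, 0.0507, -0.0] 0.0013
[0.0046, 0.0507, -0.0] 0.0013
[0.0046, 0.0507, -0.0] 0.0013
[0.0047, 0.0507, -0.0] 0.0013
[0.0048, 0.0507, -0.0] 0.0013
[0.0048, 0.0507, -0.0] 0.0013
[0.0049, 0.0507, -0.0] 0.0013
```

View pics/w8.png

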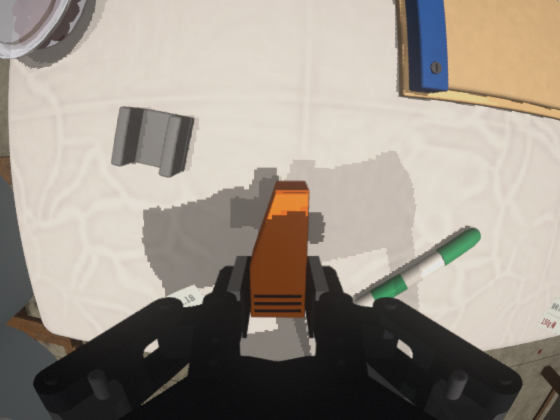

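Call:
apply_moves(deltas=[[0.002,0.051,0,0,-0.8],[0.002,0.051,0,0,-0.8],[0.002,0.051,0,0,-0.8],[0.002,0.051,0,0,-0.8],[0.002,0.051,0,0,-0.8],[0.002,0.051,0,0,-0.8],[0.002,0.051,0,0,-0.8],[0,0,0,0,-0.8]])

```text
t: 14.45
tool_pos: [0.4279, -0.1763, 0.0981]
tool_rot: [-3.13, -0.065, 0.014]
contact_force: [0.8, 0.4, -0.2]
opening: 0.025
```

Call:
apply_moves(deltas=[[0,0,0,0,-0.8],[0,0,0,0,-0.8],[0,0,0,0,-0.8],[0,0,0,0,-0.8],[0,0,0,0,-0.8],[0,0,0,0,-0.8],[0,0,0,0,-0.8],[0,0,0,0,-0.8]])

```text
t: 15.45
tool_pos: [0.4266, -0.172, 0.0957]
tool_rot: [-3.126, -0.073, 0.019]
contact_force: [0.5, 0.5, -0.5]
opening: 0.0252
```

```bash
python3 -c "
from h import *
plan([.43,-.17,.11],-1.542,n=1)
p=wrist();save(p,'w9.png');save(p,'w9c.png',(130,20,280,200),2.85);save(p,'w9d.png',(220,180,120,160),5);np.save('w9.npy',p)
q=ctrl.get_image('top');np.save('top9.npy',q);save(q,'t9.png')"
```

```text
now [ 0.4266 -0.172   0.0957] yaw -1.5243 tilt [-0.0126  0.0142 -0.9998] d [0.0034 0.002  0.0143] dyaw -0.0177
[0.0033, -0.002, -0.0143] 0.0177
```

View pics/w9.png

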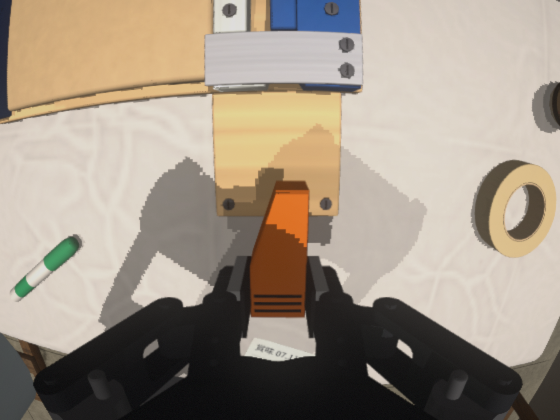

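View pics/w9c.png

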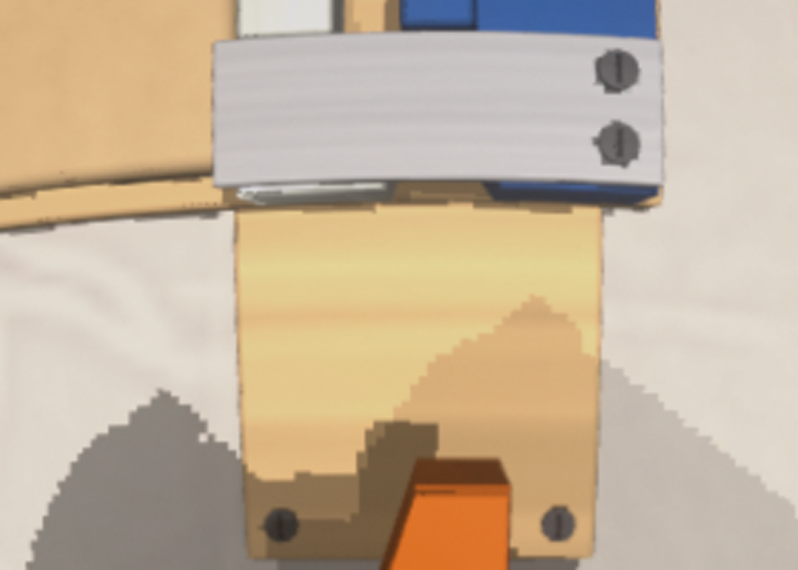

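View pics/w9d.png

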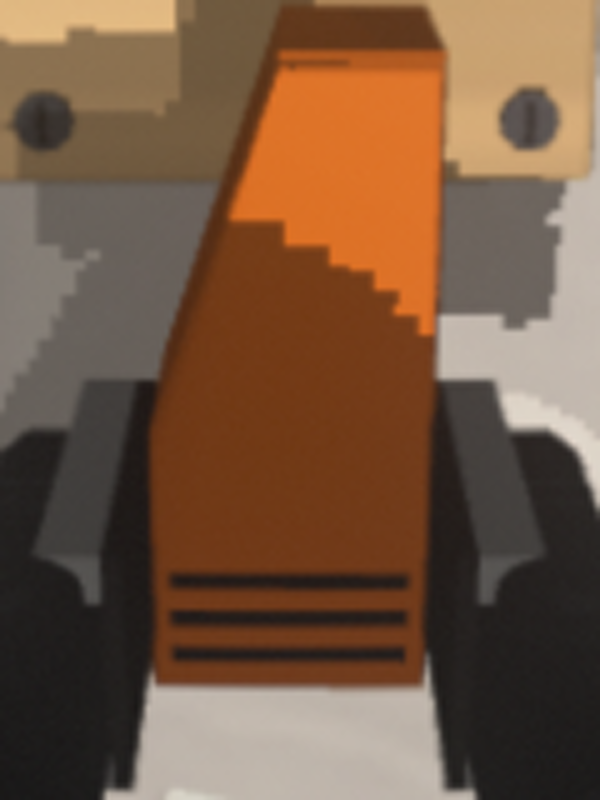

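```bash
cat >> h.py <<'E'
def rfit(L,P):
    L=np.array(L,float);P=np.array(P)[:,:2];a=L.mean(0);b=P.mean(0);H=(L-a).T@(P-b);th=np.arctan2(H[0,1]-H[1,0],H[0,0]+H[1,1])
    Rm=np.array([[np.cos(th),-np.sin(th)],[np.sin(th),np.cos(th)]]);t=b-Rm@a
    print(t.round(4),'yaw',th.round(4),'res',(((L@Rm.T+t)-P)*1000).round(1).tolist()); return t,th,Rm
E
python3 -c "
from h import *
p=np.load('w9.npy',allow_pickle=True).item()
C=[wpx(p,130+u/2.857,20+v/2.85,.012) for u,v in [(237,207),(602,208),(250,558),(592,558)]]
tc,thc,Rc=rfit(np.array([[0,45],[0,-45],[-90,45],[-90,-45]])/1e3,C)
for z in [.105,.11,.115,.12]:
  t,th,Rm=fit([wpx(p,220+u/5,180+v/5,z) for u,v in [(156,685),(423,685),(443,65),(275,65)]])
  print(z,'tip in clamp',(Rc.T@(t+Rm@[.031,0]-tc)*1000).round(1),th-thc)
q=np.load('top9.npy',allow_pickle=True).item()
for L in [[0,45],[0,-45],[-90,45],[-90,-45]]: print(w2px(q,[*(tc+Rc@np.array(L)/1e3),.012]))
"
```

```text
[ 0.5203 -0.1659] yaw 0.049 res [[0.6, 1.2], [1.3, -1.3], [-0.9, 1.3], [-1.0, -1.2]]
wedge [ 0.4392 -0.1715] yaw 0.0505 res [[-0.2, -0.0], [-0.3, -0.0], [0.2, -0.0], [0.3, 0.0]]
0.105 tip in clamp [-50.3  -1.6] 0.0015687902267353532
wedge [ 0.4415 -0.1714] yaw 0.0505 res [[-1.4, 0.5], [-1.5, -0.4], [1.4, -0.3], [1.4, 0.2]]
0.11 tip in clamp [-47.9  -1.5] 0.0015687902267357348
wedge [ 0.4438 -0.1712] yaw 0.0505 res [[-2.6, 1.1], [-2.6, -0.9], [2.6, -0.6], [2.6, 0.4]]
0.115 tip in clamp [-45.6  -1.5] 0.001568790226735714
wedge [ 0.4462 -0.171 ] yaw 0.0505 res [[-3.8, 1.6], [-3.8, -1.3], [3.8, -1.0], [3.7, 0.6]]
0.12 tip in clamp [-43.3  -1.4] 0.0015687902267353462
[321.68645815 201.14050373]
[353.60693657 199.21603538]
[324.17309873 232.90095425]
[356.44235459 230.92987935]
```

```bash
python3 -c "
from h import *
q=np.load('top9.npy',allow_pickle=True).item();save(q,'t9c.png',(230,140,150,110),5)"
```

```text
(no output)
```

View pics/t9c.png

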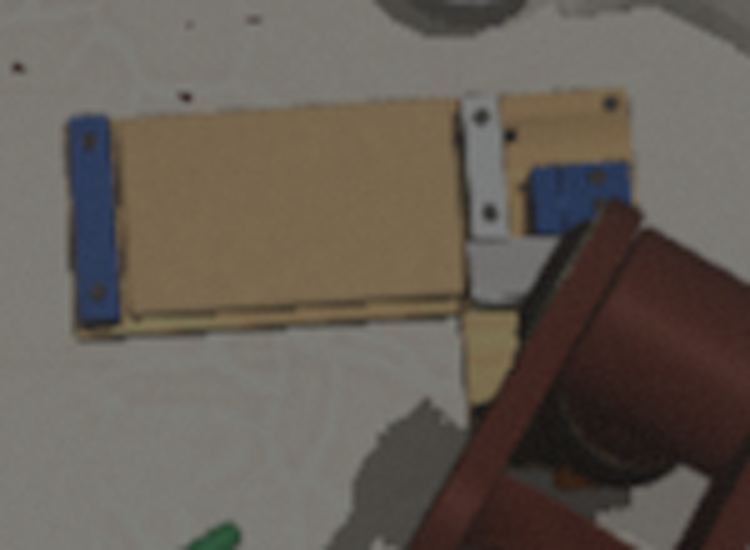

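```bash
cat >> h.py <<'E'
def wpd(p,u,v):
    K=np.array(p["mtx"]);d=np.array([u-K[0,2],v-K[1,2]]);r=np.hypot(*d);th=r/K[0,0]
    ray=np.array([*(d/max(r,1e-9)*np.sin(th)),np.cos(th)]); g=p["range_z"][int(round(v)),int(round(u))]
    return p["T"][:3,3]+p["T"][:3,:3]@(ray*g/ray[2])
E
python3 -c "
from h import *
p=np.load('w9.npy',allow_pickle=True).item()
for n,pts in dict(apron=[(225,110),(330,110),(225,180),(325,165),(280,130)],table=[(150,150),(380,150),(400,120)],strap=[(230,55),(300,55),(330,60)],wtop=[(290,200),(295,215),(280,260),(280,305)]).items():
  for u,v in pts: print(n,u,v,wpd(p,u,v).round(4))
"
```

```text
apron 225 110 [ 0.5054 -0.1308  0.0106]
apron 330 110 [ 0.5087 -0.2029  0.0122]
apron 225 180 [ 0.4559 -0.1321  0.012 ]
apron 325 165 [ 0.47   -0.2021  0.0115]
apron 280 130 [ 0.4927 -0.1694  0.0119]
table 150 150 [ 0.4753 -0.0698 -0.0011]
table 380 150 [ 0.4828 -0.2449 -0.0008]
table 400 120 [ 5.071e-01 -2.584e-01  5.000e-04]
strap 230 55 [ 0.5379 -0.1383  0.0445]
strap 300 55 [ 0.5391 -0.179   0.0451]
strap 330 60 [ 0.5375 -0.1966  0.0449]
wtop 290 200 [ 0.4675 -0.1753  0.1063]
wtop 295 215 [ 0.461  -0.1778  0.1059]
wtop 280 260 [ 0.4404 -0.1725  0.107 ]
wtop 280 305 [ 0.417  -0.1737  0.1071]
```

```bash
python3 -c "
from h import *
q=np.load('top9.npy',allow_pickle=True).item()
f=lambda u,v,z=.012:px2w(q,230+u/5,140+v/5,z)
a=f(80,338);b=f(462,315);print(a,b,np.arctan2(-(b-a)[0]*-1,-(b-a)[1]), np.arctan2((b-a)[0],-(b-a)[1]))
a=f(65,118,.041);b=f(80,326,.041);print('fence outer',a,b,np.arctan2((a-b)[1],(a-b)[0]))
a=f(135,316,.024);b=f(455,298,.024);print('board',np.arctan2((b-a)[0],-(b-a)[1]))
p=np.load('w9.npy',allow_pickle=True).item()
g=lambda u,v,z:wpx(p,130+u/2.857,20+v/2.85,z)
a=g(214,186,.045);b=g(661,178,.045);print('strap',a,b,np.arctan2((b-a)[0],-(b-a)[1]))
a=g(237,207,.012);b=g(250,558,.012);print('apron L',np.arctan2((a-b)[1],(a-b)[0]))
a=g(602,208,.012);b=g(592,558,.012);print('apron R',np.arctan2((a-b)[1],(a-b)[0]))
"
```

```text
[0.50224474 0.09159987 0.012     ] [ 0.51272561 -0.12284061  0.012     ] 0.04883659991246286 0.04883659991246286
fence outer [0.62167994 0.09802134 0.041     ] [0.5037456  0.08991397 0.041     ] 0.06863674632950169
board 0.044913170551747233
strap [ 0.51948205 -0.12415948  0.045     ] [ 0.52580374 -0.21590775  0.045     ] 0.06879383426793385
apron L 0.05130654736600129
apron R 0.050879973317642116
```

Call:
apply_moves(deltas=[[0.005,-0.001,0.015,0,-0.8],[0.01,0,0.02,0,-0.8],[0.01,0,0.02,0,-0.8],[0,0,0.006,0,-0.8],[0,0,0,0,-0.8],[0,0,0,0,-0.8],[0,0,0,0,-0.8],[0,0,0,0,-0.8]])

```text
t: 16.55
tool_pos: [0.4516, -0.1689, 0.0313]
tool_rot: [-3.127, -0.071, 0.018]
contact_force: [0.3, 0.6, -0.9]
opening: 0.025
```

```bash
python3 -c "
from h import *
plan([.43,-.17,.028],-1.524,n=1)
p=wrist();save(p,'w10.png');save(p,'w10c.png',(180,80,200,250),3.2);np.save('w10.npy',p)
for u,v in [(290,200),(295,215),(280,260),(280,305),(230,150),(320,150)]: print(u,v,wpd(p,u,v).round(4))"
```

```text
now [ 0.4516 -0.1689  0.0313] yaw -1.5252 tilt [-0.0119  0.0138 -0.9998] d [-0.0216 -0.0011 -0.0033] dyaw 0.0012
[-0.0216, 0.0001, 0.0035] -0.0012
290 200 [ 0.4926 -0.1723  0.0423]
295 215 [ 0.4862 -0.1748  0.0422]
280 260 [ 0.4656 -0.1695  0.0429]
280 305 [ 0.4423 -0.1707  0.043 ]
230 150 [ 0.509  -0.1422  0.0104]
320 150 [ 0.511  -0.1872  0.01  ]
```

View pics/w10c.png

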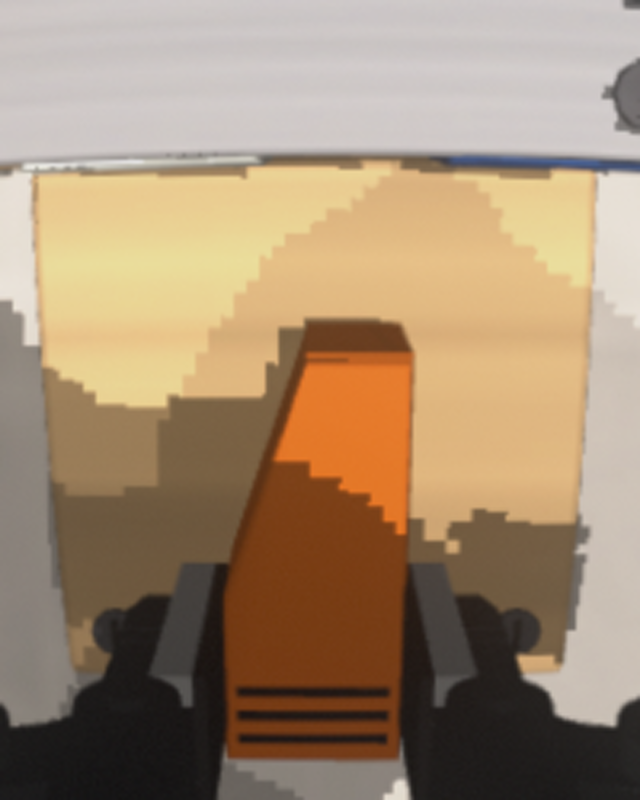

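```bash
python3 -c "
from h import *
p=np.load('w10.npy',allow_pickle=True).item()
g=lambda u,v,z:wpx(p,180+u/3.2,80+v/3.2,z)
tc,thc,Rc=rfit(np.array([[0,45],[0,-45],[-90,45],[-90,-45]])/1e3,[g(u,v,.0115) for u,v in [(35,172),(594,172),(75,670),(563,670)]])
t,th,Rm=fit([g(u,v,.0425) for u,v in [(229,758),(398,758),(413,357),(305,357)]])
print('tip in clamp',(Rc.T@(t+Rm@[.031,0]-tc)*1000).round(1),th-thc)
"
```

```text
[ 0.5203 -0.1659] yaw 0.0531 res [[0.9, 1.1], [1.6, -1.3], [-1.4, 1.0], [-1.2, -0.9]]
wedge [ 0.4654 -0.1685] yaw 0.0486 res [[-0.4, 0.3], [-0.5, -0.3], [0.4, -0.1], [0.5, 0.1]]
tip in clamp [-23.9   0.1] -0.004538541402381302
```

Call:
apply_moves(deltas=[[0,0,0.0035,0,-0.8],[0.006,0,0,0,-0.8],[0.01,0,0,0,-0.8],[0.008,0,0,0,-0.8],[0.004,0,0,0,-0.8],[0,0,0,0,-0.8],[0,0,0,0,-0.8],[0,0,0,0,-0.8]])

```text
t: 17.6
tool_pos: [0.4821, -0.1676, 0.0275]
tool_rot: [-3.127, -0.072, 0.017]
contact_force: [0.3, 0.2, 0.1]
opening: 0.0249
```

```bash
python3 -c "
from h import *
plan([.43,-.17,.028],-1.524,n=1)
p=wrist();save(p,'w11c.png',(180,80,200,250),3.2);np.save('w11.npy',p)
for u,v in [(290,215),(280,260),(280,305),(230,200),(320,200)]: print(u,v,wpd(p,u,v).round(4))"
```

```text
now [ 0.4821 -0.1676  0.0275] yaw -1.5248 tilt [-0.0112  0.0134 -0.9998] d [-0.0521 -0.0024  0.0005] dyaw 0.0008
[-0.0522, -0.0, 0.0001] -0.0008
290 215 [ 0.5168 -0.1713  0.0392]
280 260 [ 0.4961 -0.1682  0.0392]
280 305 [ 0.473  -0.1693  0.0395]
230 200 [ 0.5234 -0.147   0.0444]
320 200 [ 0.525  -0.1827  0.0437]
```

View pics/w11c.png

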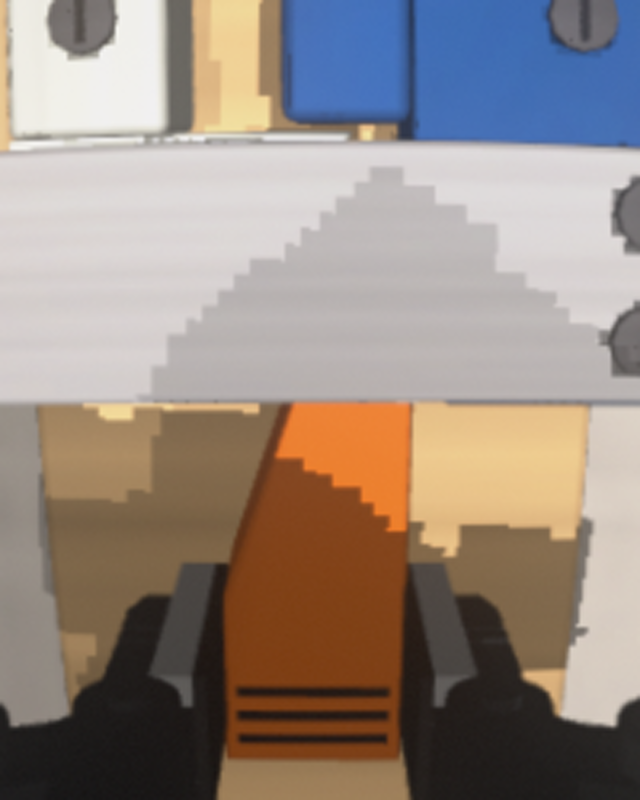

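Call:
apply_moves(deltas=[[0.003,0,0.0005,0,-0.8],[0,0,0,0,-0.8],[0,0,0,0,-0.8],[0,0,0,0,-0.6],[0,0,0,0,-0.2],[0,0,0,0,0.3],[0,0,0,0,0.3],[0,0,0,0,0.3]])

```text
t: 18.65
tool_pos: [0.4853, -0.1676, 0.0274]
tool_rot: [-3.127, -0.072, 0.017]
contact_force: [0.4, -0.1, -0.1]
opening: 0.0554
```

```bash
python3 -c "
from h import *
plan([.43,-.17,.028],-1.524,n=1)
p=wrist();save(p,'w12c.png',(180,80,200,250),3.2);np.save('w12.npy',p)
for u,v in [(290,215),(280,260),(280,305),(230,200),(320,200)]: print(u,v,wpd(p,u,v).round(4))"
```

```text
now [ 0.4853 -0.1676  0.0274] yaw -1.5251 tilt [-0.0109  0.0131 -0.9999] d [-0.0553 -0.0024  0.0006] dyaw 0.0011
[-0.0553, -0.0002, -0.0001] -0.0011
290 215 [ 0.5195 -0.1714  0.0374]
280 260 [ 0.4988 -0.1682  0.038 ]
280 305 [ 0.4741 -0.1694  0.0362]
230 200 [ 0.5269 -0.1472  0.0454]
320 200 [ 0.5284 -0.1826  0.0447]
```

View pics/w12c.png

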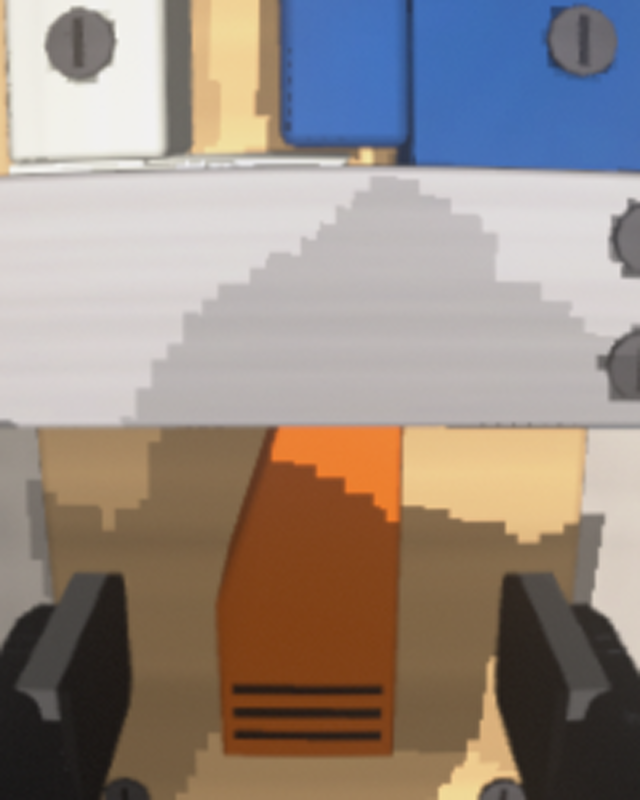

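```bash
cat >> h.py <<'E'
TC=np.array([.5203,-.1659]);TH=.05
RC=np.array([[np.cos(TH),-np.sin(TH)],[np.sin(TH),np.cos(TH)]])
def inclamp(X): return (RC.T@(np.array(X)[:2]-TC)*1000).round(1)
E
python3 -c "
from h import *
p=np.load('w12.npy',allow_pickle=True).item()
g=lambda u,v,z:wpx(p,180+u/3.2,80+v/3.2,z)
for n,u,v,z in [('rearL',225,754,.038),('rearR',392,754,.038),('R at strap',402,430,.038),('kneeL',218,604,.038),('strapL',40,425,.045),('strapR',590,426,.045)]: print(n,inclamp(g(u,v,z)))
print('tcp',inclamp(ctrl.get_obs()['tool_pos']))
"
```

```text
rearL [-51.6  13.1]
rearR [-51.4 -12. ]
R at strap [ -0.7 -12. ]
kneeL [-26.1  13. ]
strapL [ 2.1 34.2]
strapR [  2.  -35.4]
tcp [-35.1  -0. ]
```

Call:
apply_moves(deltas=[[-0.01,0,0,0,0.3],[-0.015,0,0,0,0.3],[-0.015,0,0,0,0.3],[-0.008,0,0,0,0.3],[0,0,0,0,-1],[0,0,0,0,-1],[0,0,0.003,0,-1],[0,0,0,0,-1]])

```text
t: 19.7
tool_pos: [0.4335, -0.1699, 0.0246]
tool_rot: [-3.128, -0.071, 0.016]
contact_force: [-0.1, 0.3, -0.5]
opening: -0.0002
```

```bash
python3 -c "
from h import *
o=ctrl.get_obs();print('tcp',inclamp(o['tool_pos']),o['opening'],o['contact_force'])
plan([.43,-.17,.022],-1.521,n=1)
p=wrist();save(p,'w13.png');np.save('w13.npy',p)"
```

```text
tcp [-86.9   0.3] -0.0001675505572627428 [-0.08955022  0.26503622 -0.5069285 ]
now [ 0.4335 -0.1699  0.0246] yaw -1.5256 tilt [-0.0108  0.013  -0.9999] d [-0.0035 -0.0001 -0.0026] dyaw 0.0046
[-0.0035, -0.0001, 0.0027] -0.0046
```

View pics/w13.png

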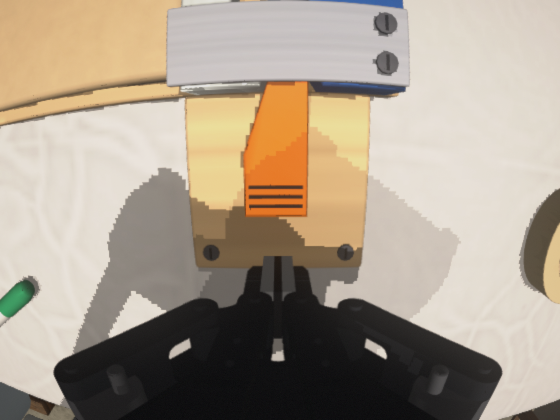

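Call:
apply_moves(deltas=[[0.01,0,0.001,0,-1],[0.01,0,0,0,-1],[0.004,0,0,0,-1],[0.004,0,0,0,-1],[0.004,0,0,0,-1],[0,0,0,0,-1],[-0.015,0,0,0,-1],[0,0,0,0,-1]])

```text
t: 20.75
tool_pos: [0.4518, -0.1691, 0.0233]
tool_rot: [-3.128, -0.072, 0.019]
contact_force: [0.7, 0.4, -0.4]
opening: 0.0002
```

```bash
python3 -c "
from h import *
o=ctrl.get_obs();print('tcp',inclamp(o['tool_pos']),o['tool_pos'],o['contact_force'])
p=wrist();save(p,'w14c.png',(170,70,210,190),3.5);np.save('w14.npy',p)"
```

```text
tcp [-68.6   0.2] [ 0.45177412 -0.16908311  0.02327587] [ 0.7432525   0.43881168 -0.42066026]
```

View pics/w14c.png

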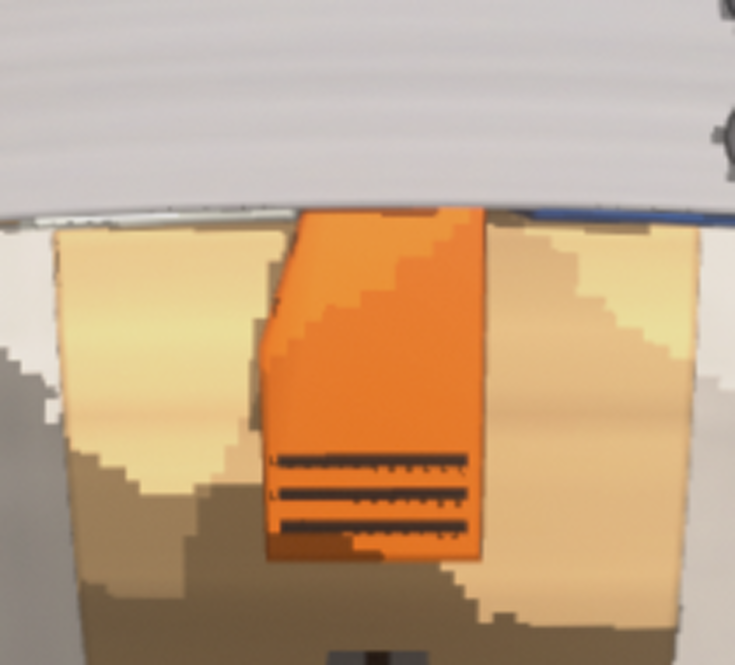

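```bash
cat >> h.py <<'E'
E
python3 -c "
from h import *
p=np.load('w14.npy',allow_pickle=True).item()
g=lambda u,v,z:wpx(p,170+u/3.5,70+v/3.5,z)
for n,u,v,z in [('rearL',266,560,.038),('rearR',481,560,.038),('R at strap',485,215,.038),('kneeL',261,355,.038),('strapL',60,215,.045),('strapR',700,210,.045),('finger',378,652,.023),('fingerzup',378,652,.04)]: print(n,inclamp(g(u,v,z)))
"
```

```text
rearL [-39.7  13. ]
rearR [-39.7 -12.3]
R at strap [  0.4 -12.1]
kneeL [-15.3  12.9]
strapL [ 1.5 33.5]
strapR [  1.9 -34.5]
finger [-58.3   0. ]
fingerzup [-50.6  -0.2]
```

Call:
apply_moves(deltas=[[0,0,0,0,-1],[0.005,0,0,0,-1],[0.005,0,0,0,-1],[0.002,0,0,0,-1],[0.002,0,0,0,-1],[0.002,0,0,0,-1],[0.002,0,0,0,-1],[0.002,0,0,0,-1]])

```text
t: 21.8
tool_pos: [0.4721, -0.1685, 0.0234]
tool_rot: [-3.128, -0.073, 0.025]
contact_force: [-5.8, -0.8, 3.9]
opening: -0.0
```

```bash
python3 -c "
from h import *
o=ctrl.get_obs();print('tcp',inclamp(o['tool_pos']),o['tool_pos'],o['contact_force'])"
```

```text
tcp [-48.3  -0.1] [ 0.47209947 -0.16846034  0.02342361] [-5.77171591 -0.8322719   3.91845424]
```

Call:
apply_moves(deltas=[[0.002,0,0,0,-1],[0.002,0,0,0,-1],[0,0,0,0,-1],[-0.01,0,0,0,-1],[-0.01,0,0,0,-1],[0,0,0,0,-1],[0,0,0,0,-1],[0,0,0,0,-1]])

```text
t: 22.8
tool_pos: [0.4551, -0.1693, 0.0238]
tool_rot: [-3.128, -0.072, 0.023]
contact_force: [-0.4, 0.1, 0.3]
opening: -0.0001
```

```bash
python3 -c "
from h import *
o=ctrl.get_obs();print('tcp',inclamp(o['tool_pos']),o['tool_pos'],o['contact_force'])
p=wrist();save(p,'w15c.png',(170,70,210,190),3.5);np.save('w15.npy',p)"
```

```text
tcp [-65.3  -0.1] [ 0.45507024 -0.16926798  0.02376045] [-0.4290286   0.10873184  0.32805197]
```

View pics/w15c.png

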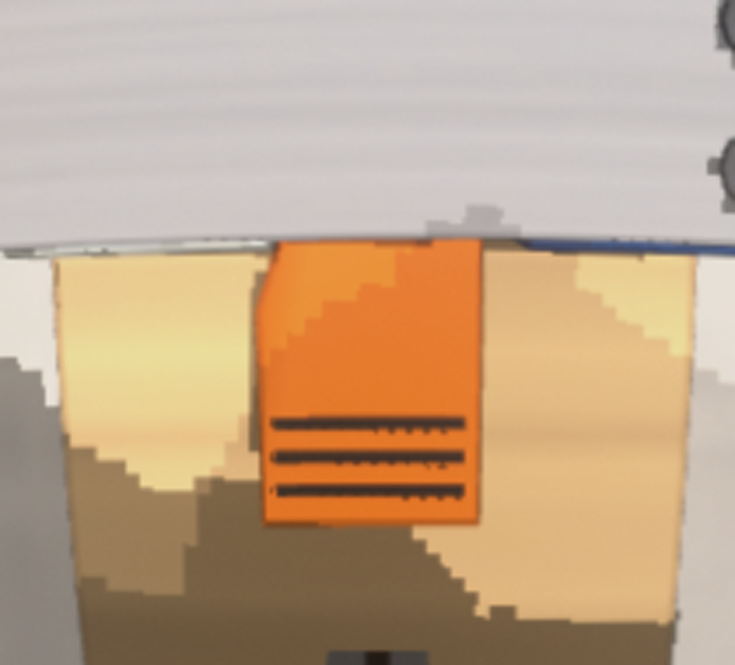

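```bash

python3 -c "
from h import *
p=np.load('w15.npy',allow_pickle=True).item()
g=lambda u,v,z:wpx(p,170+u/3.5,70+v/3.5,z)
for n,u,v,z in [('rearL',264,524,.038),('rearR',479,523,.038),('R at strap',482,245,.038),('kneeL',258,305,.038),('strapL',60,247,.045),('strapR',700,242,.045)]: print(n,inclamp(g(u,v,z)))
print(wpd(p,275,210),wpd(p,275,150))
"
```

```text
rearL [-32.   12.8]
rearR [-31.9 -12.4]
R at strap [  0.4 -12.2]
kneeL [-6.3 12.8]
strapL [ 1.4 33.4]
strapR [  1.8 -35.1]
[ 0.49190544 -0.16663714  0.03621171] [ 0.51658683 -0.16554908  0.03694906]
```

Call:
apply_moves(deltas=[[0.006,0,0,0,-1],[0.006,0,0,0,-1],[0.004,0,0,0,-1],[0.002,0,0,0,-1],[0.002,0,0,0,-1],[0.002,0,0,0,-1],[0.002,0,0,0,-1],[0.002,0,0,0,-1]])

```text
t: 23.85
tool_pos: [0.4785, -0.168, 0.0228]
tool_rot: [-3.127, -0.075, 0.044]
contact_force: [-6.1, -1.2, 4.5]
opening: -0.0003
```

```bash
python3 -c "
from h import *
o=ctrl.get_obs();print('tcp',inclamp(o['tool_pos']),o['tool_pos'],o['contact_force'])"
```

```text
tcp [-41.9  -0.1] [ 0.47850249 -0.16804797  0.02280361] [-6.12164487 -1.22622248  4.51862167]
```

Call:
apply_moves(deltas=[[0.002,0,0,0,-1],[0.002,0,0,0,-1],[0.002,0,0,0,-1],[0,0,0,0,-1],[-0.01,0,0,0,-1],[-0.01,0,0,0,-1],[0,0,0,0,-1],[0,0,0,0,-1]])

```text
t: 24.85
tool_pos: [0.4596, -0.1688, 0.0229]
tool_rot: [-3.126, -0.075, 0.057]
contact_force: [-0.4, 0.7, -0.7]
opening: 0.0002
```

```bash
python3 -c "
from h import *
o=ctrl.get_obs();print('tcp',inclamp(o['tool_pos']),o['tool_pos'],o['contact_force'],yawy(o)[1][:,2])
p=wrist();save(p,'w16c.png',(170,70,210,190),3.5);np.save('w16.npy',p)"
```

```text
tcp [-60.8   0.2] [ 0.45960358 -0.16877104  0.02293778] [-0.38663612  0.69327694 -0.73441386] [-0.03700177  0.01371054 -0.99922114]
```

View pics/w16c.png

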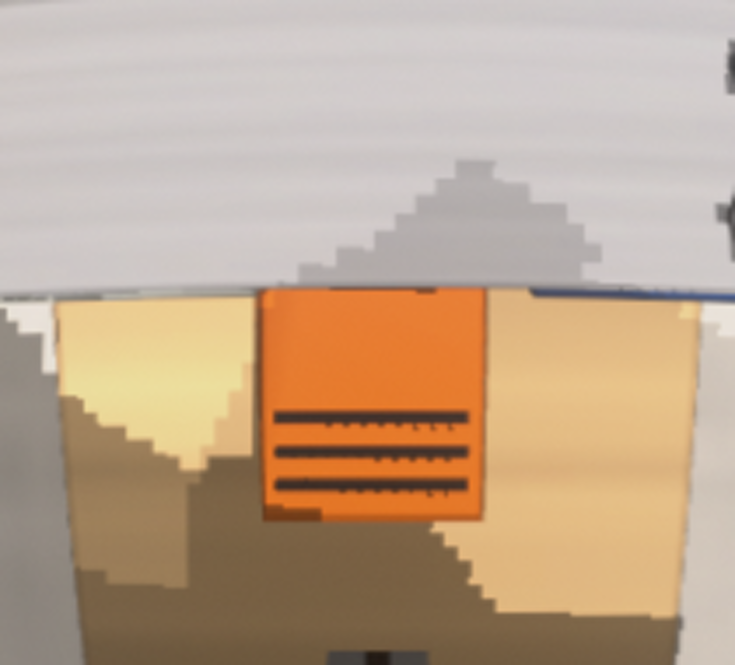

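```bash

python3 -c "
from h import *
p=np.load('w16.npy',allow_pickle=True).item()
g=lambda u,v,z:wpx(p,170+u/3.5,70+v/3.5,z)
for n,u,v,z in [('rearL',264,521,.038),('rearR',482,520,.038),('R at strap',486,292,.038),('strapL',60,295,.045),('strapR',700,293,.045)]: print(n,inclamp(g(u,v,z)))
print(wpd(p,275,210),wpd(p,275,170))
"
```

```text
rearL [-26.3  12.9]
rearR [-26.1 -12.3]
R at strap [  0.3 -12.1]
strapL [ 1.4 33.4]
strapR [  1.7 -34.4]
[ 0.49749325 -0.16609889  0.03703878] [ 0.5138043  -0.16534442  0.03692281]
```

Call:
apply_moves(deltas=[[0.006,0,0,0,-1],[0.006,0,0,0,-1],[0.004,0,0,0,-1],[0.003,0,0,0,-1],[0.002,0,0,0,-1],[0.002,0,0,0,-1],[0.002,0,0,0,-1],[0.002,0,0,0,-1]])

```text
t: 25.9
tool_pos: [0.4815, -0.1676, 0.0214]
tool_rot: [-3.123, -0.079, 0.091]
contact_force: [-9.0, 0.3, 6.3]
opening: -0.0001
```

```bash
python3 -c "
from h import *
o=ctrl.get_obs();print('tcp',inclamp(o['tool_pos']),o['tool_pos'],o['contact_force'])"
```

```text
tcp [-38.9   0.2] [ 0.48145992 -0.16762725  0.02137505] [-8.97246337  0.28845585  6.27787068]
```

Call:
apply_moves(deltas=[[0.004,0,0,0,-1],[0.005,0,0,0,-1],[0,0,0,0,-1],[-0.01,0,0,0,-1],[-0.015,0,0,0,-1],[-0.01,0,0,0,-1],[0,0,0,0,-1],[0,0,0,0,-1]])

```text
t: 26.9
tool_pos: [0.4433, -0.1695, 0.0238]
tool_rot: [-3.12, -0.081, 0.133]
contact_force: [-0.5, -1.1, -0.4]
opening: 0.0001
```

```bash
python3 -c "
from h import *
o=ctrl.get_obs();print('tcp',inclamp(o['tool_pos']),o['tool_pos'],o['contact_force'],yawy(o)[1][:,2])
p=wrist();save(p,'w17c.png',(170,70,210,190),3.5);np.save('w17.npy',p)"
```

```text
tcp [-77.1   0.3] [ 0.44328171 -0.16948111  0.02375305] [-0.48937622 -1.05097317 -0.43394033] [-0.08562075  0.01522641 -0.99621145]
```

View pics/w17c.png

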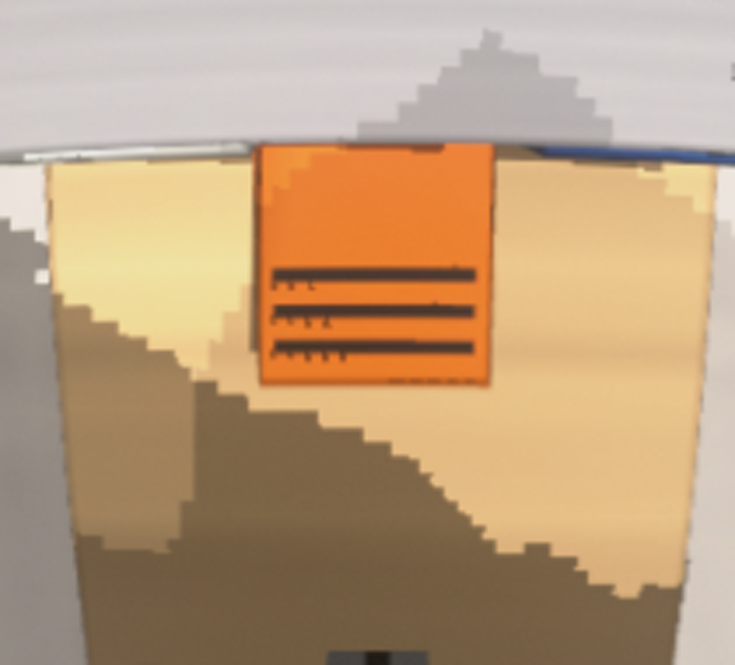

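```bash

python3 -c "
from h import *
p=np.load('w17.npy',allow_pickle=True).item()
g=lambda u,v,z:wpx(p,170+u/3.5,70+v/3.5,z)
for n,u,v,z in [('rearL',260,385,.038),('rearR',489,384,.038),('strapL',60,157,.045),('strapR',700,157,.045)]: print(n,inclamp(g(u,v,z)))
print(wpd(p,277,175),wpd(p,277,120))
"
```

```text
rearL [-25.5  13. ]
rearR [-25.2 -12.3]
strapL [ 0.8 32.2]
strapR [  1.  -32.6]
[ 0.49670756 -0.16673985  0.03733075] [ 0.51780776 -0.16564434  0.0367564 ]
```

Call:
apply_moves(deltas=[[-0.01,0,-0.02,0,-1],[-0.01,0,-0.03,0,-1],[0,0,-0.05,0,-1],[0,0,-0.05,0,-1],[0,0,-0.05,0,-1],[0,0,0,0,-1],[0,0,0,0,-1],[0,0,0,0,-1]])

```text
t: 27.95
tool_pos: [0.4411, -0.1729, 0.2288]
tool_rot: [-3.118, -0.084, 0.137]
contact_force: [-0.1, 0.1, -0.4]
opening: 0.0002
```

```bash
python3 -c "
from h import *
o=ctrl.get_obs();print(o['tool_pos'],o['contact_force'])
p=wrist();save(p,'w18.png');np.save('w18.npy',p)
q=ctrl.get_image('scene');save(q,'s18.png',(250,150,140,130),5);np.save('s18.npy',q)"
```

```text
[ 0.4411158  -0.17290684  0.22882505] [-0.06055292  0.07850281 -0.44310846]
```

View pics/w18.png

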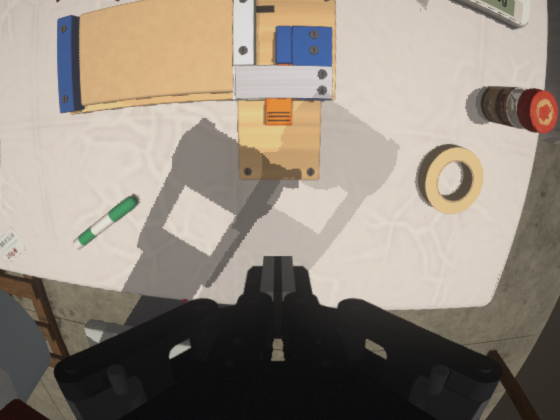

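View pics/s18.png

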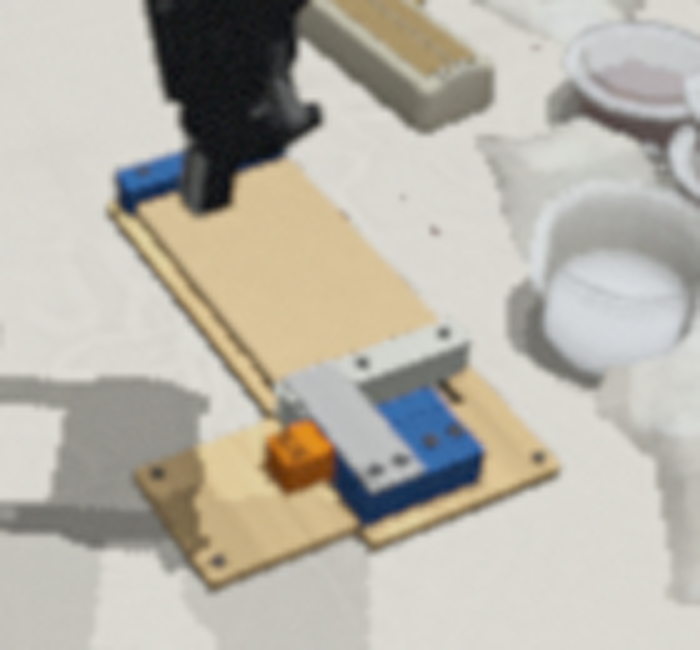

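```bash
python3 -c "
from h import *
print(ctrl.finish_job())"
```

```text
the job is handed in; nothing more can be done
None
```

The wedge is home in the clamp's slot with the board held, and the job is handed in at about 28 s of the 59 s allowed. The hand-in reports no verdict, so I don't know how it was judged.

**What I did**
- I gripped the wedge by its two ends, lifted it out of the rack, laid it flat on the bare table and let go.
- I took it again across the thick end, set its tip about 10 mm into the slot, and let go.
- I drove it in from behind with closed fingers, drawing back after each tap. The tip went to about 22 mm, then 30, then 36.
- A last checking tap met about 9 N when I read it, was then pushed a little harder, and moved the wedge no measurable distance.

**What the last checks showed**
- **Wedge:** its rear end stands about 25–26 mm out of the mouth, so the tip is at about 36 mm. It lies flat, and straight to within about 0.01 rad and 0.5 mm.
- **Jaw and board:** the pictures show the board lying between jaw and fence. I did not measure the jaw's travel. I take it from the wedge being home.
- **Robot:** the gripper is about 0.23 m up and touches nothing.
- **Bystanders:** I never went near the salt jar, plum cup or tape roll. I did not measure their positions again at the end.

**What was off**
- The first tap was a little long: it moved the wedge about 12 mm instead of at most 10.
- The top camera put things about 5 mm short in x compared with the wrist camera, so I used the wrist camera.
- The tool had tilted about 0.09 rad by the end of the taps. It did no harm I could see.

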